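# Slide the acrylic striker under the marking needle and press it

## Robot

A 6-joint arm with a two-finger parallel gripper is mounted at the origin on the work surface. World frame = base frame: x ahead of the robot, y to its left, z up, the work surface at z = 0. Lengths are in m, angles in rad, forces in N, time in s.
With the tool pointing down it reaches from about 0.425 to 0.95 m from the base axis. Payload 3.5 kg.
Tool frame: the origin (TCP) lies midway between the tips of the shut fingers; the grasp point (between the pads) lies 19 mm behind it; z points along the fingers, y is the line along which they close (so a half turn about z gives the same grasp; the last joint's range is limited). The gripper opens to 85 mm and grips with 20 to 120 N. Pads are 22 mm wide; open, the fingers measure 114 mm over their backs; the gripper's body (76 mm by 85 mm) begins 54 mm behind the grasp point. The pads swing forward as they close: fully open they stand 13 mm farther back than shut.
Start: joints at [-1.497, 0.286, 1.577, -0, 1.279, -0.15], TCP at [0.15, -0.658, 0.231] pointing down, gripper open.
Joint ranges: [-2.77, 2.77], [-0.9, 2.22], [0.21, 2.48], [-1.53, 4.67], [0.24, 2.81], [-2.84, 2.84]. Speed limits (rad/s): [2.79, 2.79, 3.14, 3.14, 3.14, 3.14].

## Interface

Orientations are given as a unit quaternion [x, y, z, w].
In Python, from plant import ctrl gives the robot as it stands.
- The arm moves only by the tool move_arm, never from a script. Its argument "plan" is a list of rows, each an object of numbers: "x", "y", "z": the shift along the tool's x, y, z in m; "yaw": the turn about the tool's z in rad; "fingers": the closure, from 0 (fully open) to 1 (shut). In form: [{"x": .., "y": .., "z": .., "yaw": .., "fingers": ..}, ...]. A call has 1 to 5 rows; each row is the pose to reach, as a shift and turn from the pose commanded when the call began, along the tool's axes at that moment; what a row does not reach only later rows make up. A row lasts 1/10 s, in which the tool goes at most 50 mm and 8.59 degrees, less where a joint would pass 70% of its speed; a pose out of reach is approached as far as the arm can. A call with a gripper value outside its range is refused whole. The fingers move at their own pace and stop on an object; "force" is the grip in N (left out, the last holds). Time passes only in rows, so rows that repeat a pose let the fingers close. It gives the time, the measured TCP pose, the force, the opening and the grip force at its end, in the units of the state.
- ctrl.get_state(): the state, without advancing time (a new reading comes with each control period).
- ctrl.read_camera(name): name is "side" or "top" or "wrist"; returns the picture (480x640x3 uint8, red, green, blue); there is no depth.
- ctrl.camera_model(name): a dict with "intrinsics" (3x3 intrinsics, pixels), "distortion" ([k1, k2, p1, p2, k3] as OpenCV has them; the pictures are not rectified), "cam_to_world" (4x4, takes a point from camera to world coordinates); the wrist camera has in their place "tool_from_camera" (4x4, takes a point from camera to tool coordinates, whose origin is the TCP and whose axes are the flange's). Camera axes: x right, y up, looking along -z (the intrinsics and any distortion apply to the point x, -y, -z); pixel columns grow to the right and rows downward; lengths in m; the calibration is good to about 2 mm. A picture is of the moment at which its call begins: read the wrist's pose just before it. camera_model takes no time and is no camera call.
- ctrl.sign_off(): hands the job in; it is judged then, once.
The state is a dict: "time": time; "qpos": joint angles; "dq": joint speeds; "joint_efforts": joint torques, N m; "eef_pos": TCP position; "tcp_rot": TCP orientation; "contact_force": force on the tool from outside, world axes, zero at the start; "wrist_torque": the same for the moment, N m; "opening": opening from 0.0 (shut) to 1.0 (fully open); "finger_force": force on a finger pad.
Only numpy, scipy, OpenCV 4.12 (cv2) and the standard library are available. Lean on these libraries where they do the work, as an engineer would, in place of code of your own. Each camera call takes 0.05 s, during which the arm holds its last target. There are 200 camera calls.

## Task

Slide the clear acrylic striker across the glass, round the other things and without pinching or lifting it, until its engraved target ring lies under the needle of the marking jig; let it come to rest there with the needle tip over the inside of the ring. Only then press the jig's plunger fully down, gently, and let it spring back up, leaving the striker there. Do not shift the smoked glass cube, the black queen coin or the metal tin.

Things in the scene. Friction and masses are not known exactly. Their poses are not given: they have to be found in the camera images.
- striker: clear acrylic disc with a faint blue edge, diameter 41 mm, 10 mm thick, 14 to 30 g, lying flat and loose on the glass. Origin: centre of its underside; z up. Polished: over 10 N from the fingers (any grip) spoils it, so does lifting it; pushing its rim takes well under 1 N
- mark (a point): centre of the striker's top face, marked with a dot inside an engraved grey ring of 12 mm inner diameter
- jig: low aluminium marking jig, fixed. Origin on the glass under its post; x from needle to post. In its frame, mm: foot plate x -13..37, y +-30, 12 high; post x -13..17, y +-18, 46 high; overhanging arm x -60..2, y +-7.5, z 35..46; round plunger guide radius 10, z 34.5..47.5, at x -60; all within 62 high. Under arm and guide it is open in front and on both sides
- needle_tip (a point): lower end of the vertical 4 mm needle, at x = -60 mm, y = 0 in the jig's frame, 18 mm above the glass when up (8 mm above the striker's top); moves with the plunger
- plunger_top (a point): centre of the top face of the plunger's black round cap (diameter 22 mm), straight above the needle, 62 mm above the glass when up; pressed straight down
- plunger (a joint): plunger travel, m: 0 = up, grows as it is pressed; the needle meets the striker at 0.008, stop at 0.0085; a spring of about 1.5 N at the top to 6 N at the bottom returns it
- turntable: stopped chrome turntable, a disc of radius 95 mm and 16 mm high, fixed to the glass, carrying a stainless bowl (top 52 mm above the glass) of white carrom men. Origin: centre of its underside
- cube: smoked glass cube, side 45 mm, loose. Origin: centre of its underside
- queen: glossy black queen coin, diameter 32 mm, 9 mm thick, loose, lying flat. Origin: centre of its underside
- tin: closed squat metal powder tin, diameter 54 mm, 44 mm tall, loose. Origin: centre of its underside

How it is judged:
By the outcome, as a careful person would: the job done as asked, in the order asked, and still so for the second after the job is handed in, with the robot touching nothing.
It also fails if it takes over 58 s, if anything falls off the work surface, if the arm or the gripper's body presses on something with over 40 N, if the wrist force passes 120 N, or if a joint passes its speed limit or range.

## Working session

There is one attempt and no reset: what is moved stays moved. The work goes in short steps, Python scripts to look and compute and a tool call to move; the robot and the scene stay as the last step left them, time stands still between calls to the robot, and variables do not carry over. Pictures are saved under pics/ and viewed, at most 10 in all, crops included, and the job is handed in when it is done.

Besides the shell and the picture viewer there is one more tool, called as name(argument=value, ...) on one line, values as JSON. move_arm: Moves the arm, as the interface text tells. Its arguments: {"type":"object","properties":{"plan":{"type":"array"},"force":{"type":"number"}},"required":["plan"]}

```bash
mkdir -p pics; cat > h.py <<'E'
import numpy as np, cv2
from plant import ctrl
from scipy.spatial.transform import Rotation as R
def snap(n,f):
    s=ctrl.get_state(); im=ctrl.read_camera(n); cv2.imwrite(f'pics/{f}.png',im[:,:,::-1]); return s,im
def pose(n,s=None):
    m=ctrl.camera_model(n)
    if n!='wrist': T=np.array(m['cam_to_world'])
    else:
        W=np.eye(4);W[:3,:3]=R.from_quat(s['tcp_rot']).as_matrix();W[:3,3]=s['eef_pos'];T=W@np.array(m['tool_from_camera'])
    return np.array(m['intrinsics']),np.array(m['distortion'],float),T
def px2w(n,uv,z,s=None):
    K,D,T=pose(n,s)
    p=cv2.undistortPoints(np.array(uv,float).reshape(-1,1,2),K,D)[:,0]
    d=np.c_[p[:,0],-p[:,1],-np.ones(len(p))]@T[:3,:3].T
    return T[:3,3]+d*((z-T[2,3])/d[:,2])[:,None]
def w2px(n,P,s=None):
    K,D,T=pose(n,s)
    c=(np.atleast_2d(P)-T[:3,3])@T[:3,:3]; c=c*[1,-1,-1]
    return cv2.projectPoints(c,np.zeros(3),np.zeros(3),K,D)[0][:,0]
E
python3 - <<'E'
from h import *
for n in['top','side','wrist']: s,_=snap(n,n+'0'); print(n,pose(n,s)[2].round(3).tolist())
print(s)
E
```

```text
top [[0.016, 0.996, -0.093, 0.497], [-0.999, 0.012, -0.043, -0.006], [-0.042, 0.093, 0.995, 0.786], [0.0, 0.0, 0.0, 1.0]]
side [[-0.996, 0.062, -0.061, 0.521], [-0.087, -0.648, 0.756, 0.565], [0.007, 0.759, 0.651, 0.541], [0.0, 0.0, 0.0, 1.0]]
wrist [[0.222, 0.936, 0.274, 0.218], [-0.975, 0.214, 0.06, -0.643], [-0.002, -0.28, 0.96, 0.372], [0.0, 0.0, 0.0, 1.0]]
{'time': 0.1, 'qpos': array([-1.49700396e+00,  2.87126379e-01,  1.57801314e+00, -2.79835005e-05,
        1.27861134e+00, -1.49999658e-01]), 'dq': array([ 0.0008525 , -0.00086119, -0.0033997 , -0.00102127, -0.00071253,
        0.00042458]), 'joint_efforts': array([ 3.88810895e-04, -4.07295513e+01, -2.93701011e+01, -1.18619946e-04,
        3.44028667e-03,  1.45266182e-05]), 'eef_pos': array([ 0.14978037, -0.65756746,  0.23006208]), 'tcp_rot': array([ 9.93745140e-01,  1.11666611e-01,  2.77230000e-05, -1.07882599e-03]), 'contact_force': array([-0.74058877,  0.04044184, -0.53377816]), 'wrist_torque': array([-0.0199408 , -0.04807484, -0.03757597]), 'finger_force': 0.0, 'opening': 0.9981506846118197}
```

View pics/top0.png

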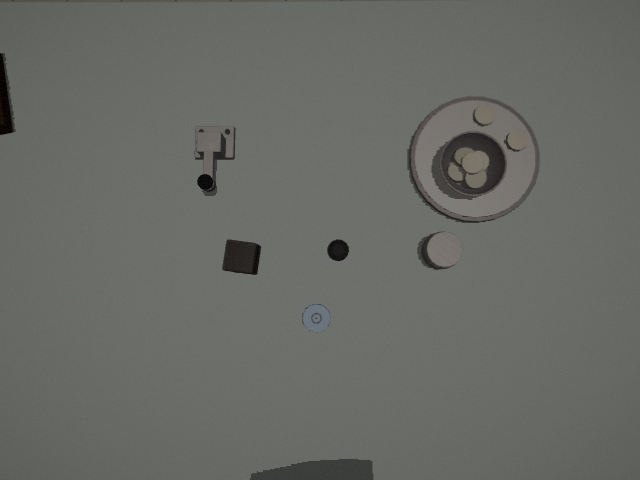

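View pics/side0.png

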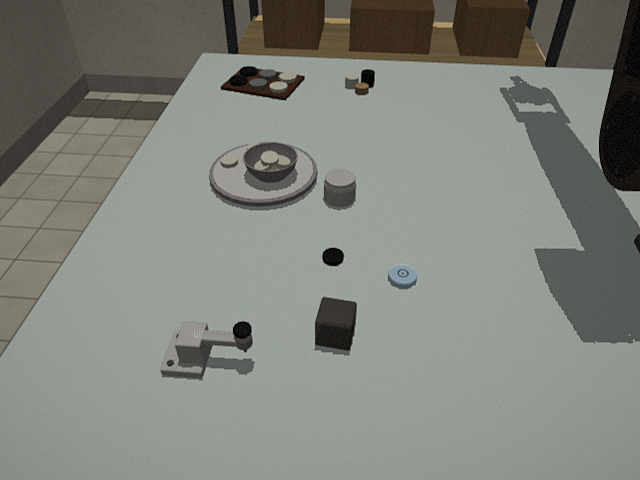

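The top view shows the striker dot at (316,318), queen at (338,250), cube at about (241,257), jig cap at (205,182) and tin at (443,250). The side view shows the cap at (242,330) and the striker dot at (403,273).

```bash
python3 - <<'E'
from h import *
def p(t,n,uv,z): print(t,n,px2w(n,uv,z).round(4).tolist())
p('striker','top',[[316.3,318]],.01);p('striker','side',[[403,273]],.01)
p('cap','top',[[205,182]],.062);p('cap','side',[[242,328]],.062)
p('queen','top',[[338,249.5]],.009);p('queen','side',[[333,255]],.009)
p('cube top corners','top',[[227,240],[260,245],[257,274],[223,270]],.045)
p('cube top','side',[[320,299],[357,303],[352,321],[316,318]],.045)
p('foot','top',[[195,126],[235.5,126],[235,158.5],[195.5,159]],.012)
p('post','top',[[197,131],[221,130],[221,153],[197,153]],.046)
a=cv2.imread('pics/top0.png')[110:350,170:370]; cv2.imwrite('pics/t1.png',cv2.resize(a,None,fx=3,fy=2.5*1,interpolation=2)if 0 else cv2.resize(a,(500,600),interpolation=2))
E
```

```text
striker top [[0.4538, 0.0237, 0.01]]
striker side [[0.4523, 0.0248, 0.01]]
cap top [[0.6447, 0.1825, 0.062]]
cap side [[0.6447, 0.1844, 0.062]]
queen top [[0.5552, -0.007, 0.009]]
queen side [[0.5535, -0.0041, 0.009]]
cube top corners top [[0.5641, 0.1522, 0.045], [0.5575, 0.1045, 0.045], [0.5161, 0.1077, 0.045], [0.5211, 0.1565, 0.045]]
cube top side [[0.5615, 0.1164, 0.045], [0.5151, 0.1188, 0.045], [0.5199, 0.1481, 0.045], [0.5634, 0.1475, 0.045]]
foot top [[0.7416, 0.2139, 0.012], [0.7419, 0.1516, 0.012], [0.6914, 0.1509, 0.012], [0.6902, 0.2113, 0.012]]
post top [[0.7234, 0.2011, 0.046], [0.7251, 0.1658, 0.046], [0.6909, 0.1647, 0.046], [0.6907, 0.1999, 0.046]]
```

View pics/t1.png

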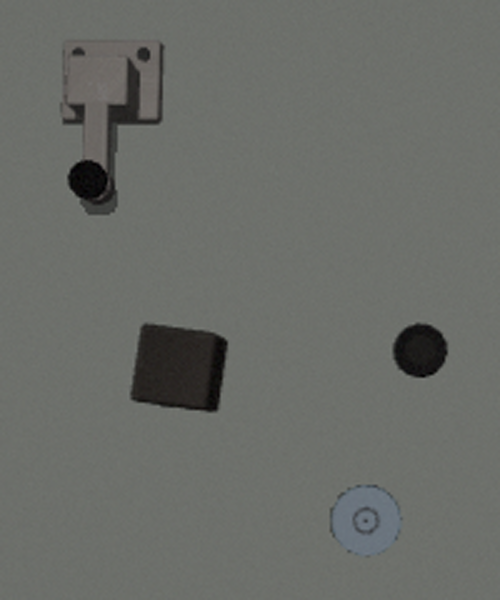

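move_arm(plan=[{"x": 0.04,"y": -0.028,"z": 0.004,"yaw": -0.015,"fingers": 0.65},{"x": 0.08,"y": -0.056,"z": 0.008,"yaw": -0.03,"fingers": 0.65},{"x": 0.12,"y": -0.084,"z": 0.012,"yaw": -0.045,"fingers": 0.65},{"x": 0.16,"y": -0.112,"z": 0.016,"yaw": -0.06,"fingers": 0.65},{"x": 0.2,"y": -0.14,"z": 0.02,"yaw": -0.073,"fingers": 0.65}], force=20)

```text
time: 0.65
eef_pos: [0.3147, -0.4755, 0.2109]
tcp_rot: [0.989, 0.148, 0.0, -0.0]
contact_force: [0.6, -0.6, -0.8]
opening: 0.348
finger_force: 0.0
```

```bash
cat >> h.py <<'E'
def go(x,y,z,hd=None,s=None):
    "print tool-frame shift to world TCP (x,y,z), heading hd deg of tool x"
    s=s or ctrl.get_state(); M=R.from_quat(s['tcp_rot']).as_matrix()
    d=M.T@(np.array([x,y,z])-s['eef_pos']); h=np.degrees(np.arctan2(M[1,0],M[0,0]))
    print('shift',d.round(4),'yaw',None if hd is None else round(-np.radians(hd-h),4),'t',s['time'],'pos',s['eef_pos'].round(4),'hd',round(h,2),'op',round(s['opening'],3),'F',s['contact_force'].round(2))
E
python3 -c "
from h import *
go(.43,-.25,.16,17);go(.43,0,.12,17)"
```

```text
shift [ 0.1763 -0.1818  0.0509] yaw 0.0002 t 0.65 pos [ 0.3147 -0.4755  0.2109] hd 17.01 op 0.348 F [ 0.56 -0.58 -0.8 ]
shift [ 0.2494 -0.4209  0.0911] yaw 0.0002 t 0.65 pos [ 0.3147 -0.4755  0.2109] hd 17.01 op 0.348 F [ 0.56 -0.58 -0.8 ]
```

move_arm(plan=[{"x": 0.035,"y": -0.035,"z": 0.01},{"x": 0.07,"y": -0.07,"z": 0.02},{"x": 0.105,"y": -0.105,"z": 0.03},{"x": 0.14,"y": -0.14,"z": 0.04},{"x": 0.175,"y": -0.175,"z": 0.05}])

```text
validation failed for argument at $.pl...
```

move_arm(plan=[{"x": 0.014,"y": -0.048,"z": 0.008},{"x": 0.028,"y": -0.096,"z": 0.016},{"x": 0.042,"y": -0.144,"z": 0.024},{"x": 0.056,"y": -0.192,"z": 0.032},{"x": 0.07,"y": -0.235,"z": 0.04}])

```text
validation failed for argument at $.pl...
```

```bash
python3 -c "
from h import *
s,_=snap('wrist','w1')
go(.43,0.0175,.02,17,s)
print(w2px('wrist',[[.453,.0245,.01],s['eef_pos']],s))"
```

```text
shift [ 0.2545 -0.4376  0.1911] yaw 0.0002 t 0.65 pos [ 0.3147 -0.4755  0.2109] hd 17.01 op 0.348 F [ 0.56 -0.58 -0.8 ]
[[-277.21280926 -167.55058219]
 [ 319.65397739  298.70779442]]
```

View pics/w1.png

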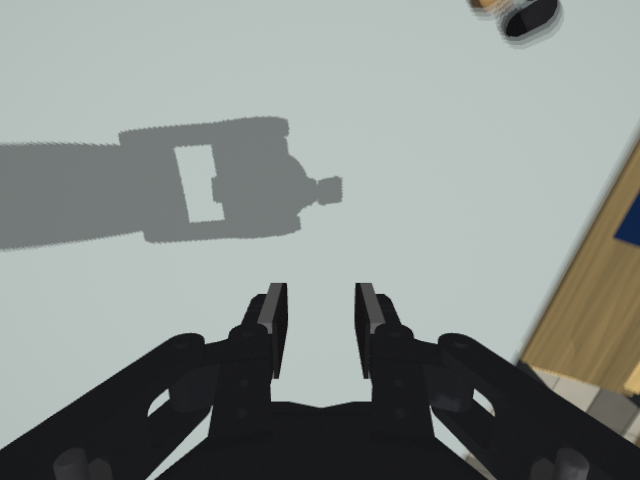

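The move was refused because each row needs all five fields. The wrist picture shows the fingers with their tips at about (280,285) and (362,285), and empty glass ahead.

move_arm(plan=[{"x": 0.035,"y": -0.035,"z": 0.01,"yaw": 0,"fingers": 0.65},{"x": 0.07,"y": -0.07,"z": 0.02,"yaw": 0,"fingers": 0.65},{"x": 0.105,"y": -0.105,"z": 0.03,"yaw": 0,"fingers": 0.65},{"x": 0.14,"y": -0.14,"z": 0.04,"yaw": 0,"fingers": 0.65},{"x": 0.175,"y": -0.175,"z": 0.05,"yaw": 0,"fingers": 0.65}])

```text
time: 1.2
eef_pos: [0.4292, -0.2592, 0.1614]
tcp_rot: [0.989, 0.148, 0.0, 0.0]
contact_force: [0.9, -0.6, 0.5]
opening: 0.353
finger_force: 0.0
```

move_arm(plan=[{"x": 0.014,"y": -0.046,"z": 0.008,"yaw": 0,"fingers": 0.65},{"x": 0.028,"y": -0.092,"z": 0.016,"yaw": 0,"fingers": 0.65},{"x": 0.042,"y": -0.138,"z": 0.024,"yaw": 0,"fingers": 0.65},{"x": 0.056,"y": -0.184,"z": 0.032,"yaw": 0,"fingers": 0.65},{"x": 0.07,"y": -0.23,"z": 0.04,"yaw": 0,"fingers": 0.65}])

```text
time: 1.7
eef_pos: [0.4281, -0.0188, 0.1216]
tcp_rot: [0.989, 0.148, 0.0, 0.0]
contact_force: [1.4, 0.0, 0.2]
opening: 0.353
finger_force: 0.0
```

```bash
python3 -c "
from h import *
s,_=snap('wrist','w2')
go(.43,0.0175,.02,17,s)
print(w2px('wrist',[[.453,.0245,.01],s['eef_pos']],s))"
```

```text
shift [ 0.0124 -0.0342  0.1016] yaw -0.0005 t 1.7 pos [ 0.4281 -0.0188  0.1216] hd 16.97 op 0.353 F [1.36 0.02 0.15]
[[272.72887562 183.35468796]
 [319.65033601 298.72276312]]
```

View pics/w2.png

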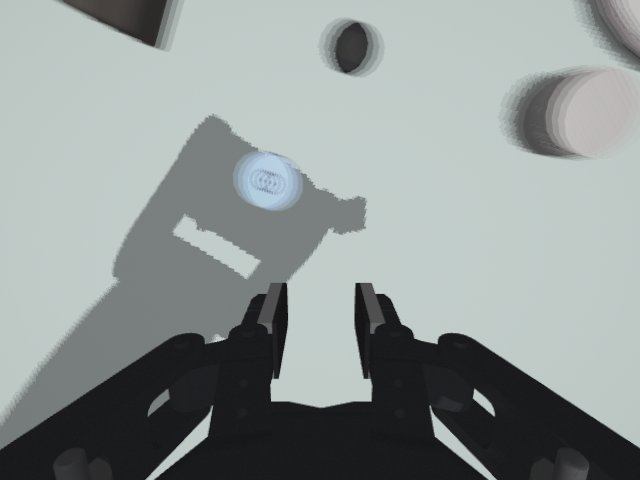

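The wrist view shows the striker near (268,181), as predicted. I'll go behind it at a 40° heading.

move_arm(plan=[{"x": 0.003,"y": -0.007,"z": 0.015,"yaw": -0.14,"fingers": 0.65},{"x": 0.006,"y": -0.014,"z": 0.03,"yaw": -0.27,"fingers": 0.65},{"x": 0.009,"y": -0.022,"z": 0.045,"yaw": -0.4,"fingers": 0.65},{"x": 0.009,"y": -0.022,"z": 0.06,"yaw": -0.4,"fingers": 0.65},{"x": 0.009,"y": -0.022,"z": 0.06,"yaw": -0.4,"fingers": 0.65}])

```text
time: 2.25
eef_pos: [0.4287, 0.0037, 0.0597]
tcp_rot: [0.94, 0.342, -0.002, -0.001]
contact_force: [-0.9, -0.6, -0.6]
opening: 0.355
finger_force: 0.0
```

```bash
python3 -c "
from h import *
s,im=snap('wrist','w3')
cv2.imwrite('pics/w3c.png',cv2.resize(im[60:380,160:480,::-1],(600,600)))
go(.43,0.0055,.004,40,s)
print(w2px('wrist',[[.453,.0245,.01],s['eef_pos']],s))"
```

```text
shift [ 0.0023 -0.0003  0.0557] yaw -0.0009 t 2.25 pos [0.4287 0.0037 0.0597] hd 39.95 op 0.355 F [-0.89 -0.64 -0.64]
[[320.58094418 205.8449194 ]
 [320.8610826  298.56351821]]
```

View pics/w3c.png

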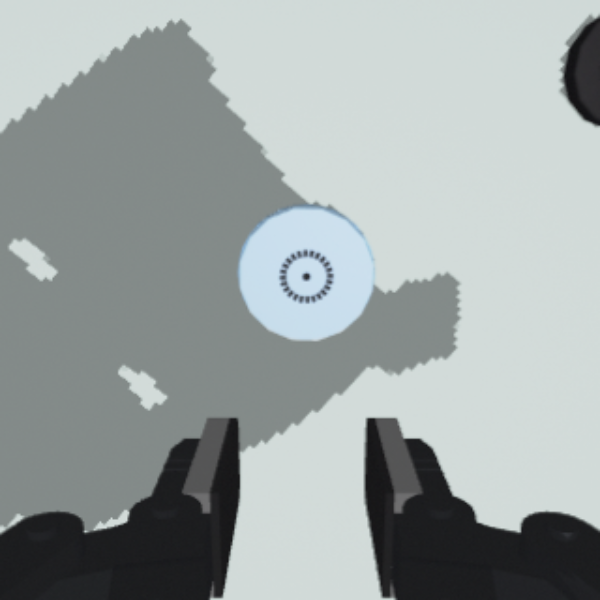

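The striker dot is at crop (306,276), about 1 mm from the prediction and centred ahead of the pads. Descending and pushing about 30 mm.

move_arm(plan=[{"x": 0.0,"y": 0.001,"z": 0.02,"yaw": 0,"fingers": 0.65},{"x": 0.0,"y": 0.001,"z": 0.04,"yaw": 0,"fingers": 0.65},{"x": 0.0,"y": 0.001,"z": 0.05,"yaw": 0,"fingers": 0.65},{"x": 0.0,"y": 0.001,"z": 0.055,"yaw": 0,"fingers": 0.65},{"x": 0.0,"y": 0.001,"z": 0.055,"yaw": 0,"fingers": 0.65}])

```text
time: 2.8
eef_pos: [0.4314, 0.0023, 0.0069]
tcp_rot: [0.94, 0.341, -0.0, -0.0]
contact_force: [0.3, -0.2, -0.2]
opening: 0.351
finger_force: 0.0
```

```bash
cat >> h.py <<'E'
def blob(s,im,off=.0265):
    "striker centre: bluish blob in wrist view near prediction; returns world"
    b=im.astype(int); m=((b[:,:,2]-b[:,:,0]>14)&(b[:,:,2]>120)).astype(np.uint8)
    n,l,st,c=cv2.connectedComponentsWithStats(cv2.morphologyEx(m,cv2.MORPH_CLOSE,np.ones((15,15))))
    i=1+np.argmax(st[1:,4]); return c[i],st[i],px2w('wrist',[c[i]],.009,s)[0]
E
python3 -c "
from h import *
s,im=snap('wrist','w4')
go(.43,0.0055,.004,40,s)
print(blob(s,im))"
```

```text
shift [ 0.001  -0.0033  0.0029] yaw -0.0016 t 2.8 pos [0.4314 0.0023 0.0069] hd 39.91 op 0.351 F [ 0.27 -0.2  -0.23]
(array([316.39256254, 231.02745098]), array([ 267,  184,   99,   95, 7395], dtype=int32), array([0.45453123, 0.0240963 , 0.009     ]))
```

move_arm(plan=[{"x": 0.0,"y": -0.0015,"z": 0.003,"yaw": 0,"fingers": 0.65},{"x": 0.005,"y": -0.0015,"z": 0.003,"yaw": 0,"fingers": 0.65},{"x": 0.01,"y": -0.0015,"z": 0.003,"yaw": 0,"fingers": 0.65},{"x": 0.015,"y": -0.0015,"z": 0.003,"yaw": 0,"fingers": 0.65},{"x": 0.02,"y": -0.0015,"z": 0.003,"yaw": 0,"fingers": 0.65}])

```text
time: 3.35
eef_pos: [0.4463, 0.0167, 0.004]
tcp_rot: [0.94, 0.342, 0.0, 0.0]
contact_force: [0.5, 0.5, 0.7]
opening: 0.349
finger_force: 0.1
```

```bash
python3 -c "
from h import *
s,im=snap('wrist','w5')
go(.43,0.0055,.004,40,s)
print(blob(s,im))
cv2.imwrite('pics/w5c.png',cv2.resize(im[60:380,160:480,::-1],(600,600)))"
```

```text
shift [-0.0197 -0.0018  0.    ] yaw -0.0011 t 3.35 pos [0.4463 0.0167 0.004 ] hd 39.94 op 0.349 F [0.49 0.46 0.66]
(array([320.76940825, 247.75529316]), array([ 272,  201,   99,   95, 7368], dtype=int32), array([0.46571611, 0.03309052, 0.009     ]))
```

View pics/w5c.png

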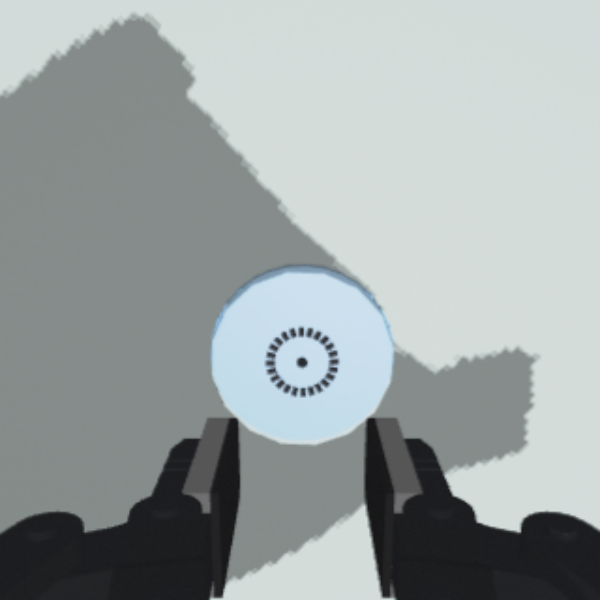

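The striker (dot at crop (302,362)) sits squarely in the two-finger cradle. Next come gentle curved pushes, rows worked out by a helper.

```bash
cat >> h.py <<'E'
def rows(hs,step,off=.0254,dirs=None):
    "tool-frame rows so the cradle centre advances step per row (m) while heading goes through hs"
    s=ctrl.get_state(); M=R.from_quat(s['tcp_rot']).as_matrix(); h0=np.degrees(np.arctan2(M[1,0],M[0,0]))
    u=lambda h:np.array([np.cos(np.radians(h)),np.sin(np.radians(h)),0])
    C=s['eef_pos']+off*u(h0); ph=h0
    for i,h in enumerate(hs):
        C=C+step*u(dirs[i] if dirs else (h+ph)/2); ph=h
        t=M.T@(C-off*u(h)-s['eef_pos']); print(t[:2].round(4),round(-np.radians(h-h0),3),C.round(4))
E
python3 -c "
from h import *
rows([33,26,19,13,10],.007)"
```

```text
[ 0.0072 -0.0026] 0.121 [0.472  0.0374 0.0042]
[ 0.0146 -0.0044] 0.243 [0.4781 0.0409 0.0042]
[ 0.0222 -0.0053] 0.366 [0.4845 0.0435 0.0042]
[ 0.0297 -0.0049] 0.47 [0.4912 0.0455 0.0042]
[ 0.0365 -0.0027] 0.523 [0.4981 0.0469 0.0042]
```

move_arm(plan=[{"x": 0.007,"y": -0.0025,"z": 0,"yaw": 0.12,"fingers": 0.65},{"x": 0.0145,"y": -0.0045,"z": 0,"yaw": 0.24,"fingers": 0.65},{"x": 0.022,"y": -0.0053,"z": 0,"yaw": 0.365,"fingers": 0.65},{"x": 0.0297,"y": -0.005,"z": 0,"yaw": 0.47,"fingers": 0.65},{"x": 0.0365,"y": -0.0027,"z": 0,"yaw": 0.523,"fingers": 0.65}])

```text
time: 3.9
eef_pos: [0.4721, 0.0424, 0.0037]
tcp_rot: [0.996, 0.086, -0.0, -0.0]
contact_force: [-0.2, 0.1, 0.3]
opening: 0.349
finger_force: 0.1
```

```bash
python3 -c "
from h import *
s,im=snap('wrist','w6')
go(.5,.05,.004,10,s)
print(blob(s,im))"
```

```text
shift [ 0.0288 -0.0027 -0.0003] yaw -0.0033 t 3.9 pos [0.4721 0.0424 0.0037] hd 9.81 op 0.349 F [-0.19  0.13  0.32]
(array([320.81363943, 248.01498987]), array([ 271,  201,  100,   95, 7405], dtype=int32), array([0.49735879, 0.04611621, 0.009     ]))
```

move_arm(plan=[{"x": 0.007,"y": 0,"z": 0,"yaw": 0,"fingers": 0.65},{"x": 0.015,"y": 0,"z": 0,"yaw": 0,"fingers": 0.65},{"x": 0.023,"y": 0,"z": 0,"yaw": 0,"fingers": 0.65},{"x": 0.031,"y": 0,"z": 0,"yaw": 0,"fingers": 0.65},{"x": 0.038,"y": 0,"z": 0,"yaw": 0,"fingers": 0.65}])

```text
time: 4.45
eef_pos: [0.5102, 0.0485, 0.0039]
tcp_rot: [0.996, 0.087, 0.0, 0.0]
contact_force: [0.3, -0.0, -0.5]
opening: 0.349
finger_force: 0.0
```

```bash
python3 -c "
from h import *
s,im=snap('wrist','w7')
go(.5,.05,.004,10,s)
print(blob(s,im))"
```

```text
shift [-0.0098 -0.0032 -0.0001] yaw -0.0006 t 4.45 pos [0.5102 0.0485 0.0039] hd 9.97 op 0.349 F [ 0.31 -0.02 -0.51]
(array([320.7957441 , 247.72729737]), array([ 272,  201,   99,   95, 7378], dtype=int32), array([0.53553292, 0.05232082, 0.009     ]))
```

move_arm(plan=[{"x": 0.008,"y": 0,"z": 0,"yaw": 0,"fingers": 0.65},{"x": 0.018,"y": 0,"z": 0,"yaw": 0,"fingers": 0.65},{"x": 0.03,"y": 0,"z": 0,"yaw": 0,"fingers": 0.65},{"x": 0.042,"y": 0,"z": 0,"yaw": 0,"fingers": 0.65},{"x": 0.052,"y": 0,"z": 0,"yaw": 0,"fingers": 0.65}])

```text
time: 5.0
eef_pos: [0.562, 0.0577, 0.004]
tcp_rot: [0.996, 0.087, 0.0, 0.0]
contact_force: [0.0, 0.5, -1.3]
opening: 0.352
finger_force: 0.1
```

```bash
python3 -c "
from h import *
s,im=snap('wrist','w8')
go(.5,.05,.004,10,s)
print(blob(s,im))
rows([18,26,33.5,41,48],.007)"
```

```text
shift [-0.0624 -0.0032 -0.0001] yaw -0.0006 t 5.0 pos [0.562  0.0577 0.004 ] hd 9.96 op 0.352 F [ 0.04  0.53 -1.33]
(array([320.82452575, 247.73062331]), array([ 272,  201,   99,   95, 7380], dtype=int32), array([0.58729443, 0.06144814, 0.009     ]))
[0.0072 0.0031] -0.14 [0.5954 0.0637 0.0044]
[0.0148 0.0051] -0.28 [0.6019 0.0664 0.0044]
[0.0225 0.0058] -0.411 [0.6079 0.0698 0.0044]
[0.0303 0.0056] -0.542 [0.6135 0.0741 0.0044]
[0.0378 0.0042] -0.664 [0.6185 0.079  0.0044]
```

move_arm(plan=[{"x": 0.0072,"y": 0.003,"z": 0,"yaw": -0.14,"fingers": 0.65},{"x": 0.0148,"y": 0.005,"z": 0,"yaw": -0.28,"fingers": 0.65},{"x": 0.0225,"y": 0.0058,"z": 0,"yaw": -0.41,"fingers": 0.65},{"x": 0.0303,"y": 0.0056,"z": 0,"yaw": -0.54,"fingers": 0.65},{"x": 0.0378,"y": 0.0042,"z": 0,"yaw": -0.665,"fingers": 0.65}])

```text
time: 5.55
eef_pos: [0.5989, 0.0598, 0.0037]
tcp_rot: [0.912, 0.41, -0.0, -0.0]
contact_force: [-0.4, 0.0, 0.7]
opening: 0.348
finger_force: 0.1
```

```bash
python3 -c "
from h import *
s,im=snap('wrist','w9')
go(.5,.05,.004,48,s)
print(blob(s,im))
rows([55.5,63,69,75,76],.007)"
```

```text
shift [-0.0731 -0.0674 -0.0003] yaw 0.0061 t 5.55 pos [0.5989 0.0598 0.0037] hd 48.35 op 0.348 F [-0.37  0.02  0.72]
(array([320.78633171, 247.87088061]), array([ 271,  201,  100,   95, 7404], dtype=int32), array([0.61569261, 0.07906273, 0.009     ]))
[0.0072 0.0027] -0.121 [0.6213 0.0847 0.0041]
[0.0147 0.0046] -0.252 [0.6248 0.0907 0.0041]
[0.0221 0.0051] -0.357 [0.6277 0.0971 0.0041]
[0.0296 0.0047] -0.462 [0.6298 0.1038 0.0041]
[0.0361 0.0019] -0.479 [0.6316 0.1105 0.0041]
```

move_arm(plan=[{"x": 0.0072,"y": 0.0027,"z": 0,"yaw": -0.12,"fingers": 0.65},{"x": 0.0147,"y": 0.0046,"z": 0,"yaw": -0.25,"fingers": 0.65},{"x": 0.0221,"y": 0.0051,"z": 0,"yaw": -0.355,"fingers": 0.65},{"x": 0.0296,"y": 0.0047,"z": 0,"yaw": -0.46,"fingers": 0.65},{"x": 0.0361,"y": 0.002,"z": 0,"yaw": -0.48,"fingers": 0.65}])

```text
time: 6.1
eef_pos: [0.6244, 0.0855, 0.0038]
tcp_rot: [0.791, 0.612, -0.0, 0.0]
contact_force: [-0.6, -0.7, 0.9]
opening: 0.345
finger_force: 0.1
```

```bash
python3 -c "
from h import *
s,im=snap('wrist','w10')
go(.5,.05,.004,78,s)
print(blob(s,im))
cv2.imwrite('pics/w10c.png',im[:,:,::-1])
print(w2px('wrist',[[.6447,.183,.062],[.6447,.183,.018],[.6447,.183,.01]],s))"
```

```text
shift [-0.0656 -0.1115 -0.0002] yaw -0.0436 t 6.1 pos [0.6244 0.0855 0.0038] hd 75.5 op 0.345 F [-0.58 -0.66  0.89]
(array([320.77004334, 247.75257313]), array([ 271,  201,  100,   95, 7384], dtype=int32), array([0.63004451, 0.11072745, 0.009     ]))
[[302.05595486 -13.7086447 ]
 [308.87632147  41.24104095]
 [309.6074867   47.12771489]]
```

View pics/w10c.png

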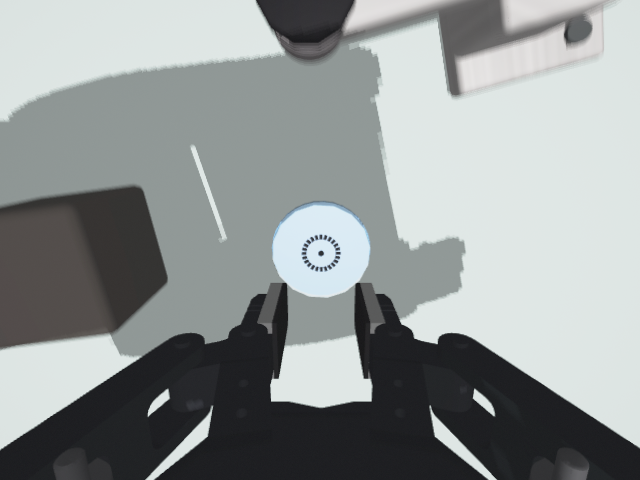

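Dot at (321,253), cap centred near column 305 and cube well to the left. Needle line agrees with the estimate to about 1 mm.

```bash
python3 -c "
from h import *
s=ctrl.get_state(); C=px2w('wrist',[[321,253]],.01,s)[0]; T=np.array([.645,.183,.01]); print(C,np.hypot(*(C-s['eef_pos'])[:2]))
d=T-C; print(np.hypot(*d[:2]),np.degrees(np.arctan2(d[1],d[0])))
off=np.hypot(*(C-s['eef_pos'])[:2]);rows([78,78,78,78,78],.009,off,[78.5]*5)"
```

```text
[0.62973572 0.10981412 0.01      ] 0.02383871518624652
0.07476076075334138 78.21878846644286
[0.009  0.0006] -0.044 [0.6323 0.1185 0.0038]
[0.018  0.0001] -0.044 [0.6341 0.1273 0.0038]
[ 0.027  -0.0004] -0.044 [0.6358 0.1361 0.0038]
[ 0.036  -0.0008] -0.044 [0.6376 0.1449 0.0038]
[ 0.045  -0.0013] -0.044 [0.6394 0.1537 0.0038]
```

move_arm(plan=[{"x": 0.008,"y": 0.0005,"z": 0,"yaw": -0.044,"fingers": 0.65},{"x": 0.017,"y": 0.0,"z": 0,"yaw": -0.044,"fingers": 0.65},{"x": 0.026,"y": -0.0004,"z": 0,"yaw": -0.044,"fingers": 0.65},{"x": 0.035,"y": -0.0008,"z": 0,"yaw": -0.044,"fingers": 0.65},{"x": 0.044,"y": -0.0013,"z": 0,"yaw": -0.044,"fingers": 0.65}])

```text
time: 6.65
eef_pos: [0.6339, 0.1292, 0.0038]
tcp_rot: [0.777, 0.63, -0.0, -0.0]
contact_force: [-1.0, -0.2, -0.5]
opening: 0.352
finger_force: 0.0
```

move_arm(plan=[{"x": 0.006,"y": 0,"z": 0,"yaw": 0,"fingers": 0.65},{"x": 0.012,"y": 0,"z": 0,"yaw": 0,"fingers": 0.65},{"x": 0.017,"y": 0,"z": 0,"yaw": 0,"fingers": 0.65},{"x": 0.022,"y": 0,"z": 0,"yaw": 0,"fingers": 0.65},{"x": 0.025,"y": 0,"z": 0,"yaw": 0,"fingers": 0.65}])

```text
time: 7.15
eef_pos: [0.6391, 0.1532, 0.0038]
tcp_rot: [0.777, 0.63, 0.0, 0.0]
contact_force: [0.8, -0.6, -0.4]
opening: 0.349
finger_force: 0.1
```

```bash
python3 -c "
from h import *
s,im=snap('wrist','w11'); go(.645,.183,.004,78,s); print(blob(s,im))
_,a=snap('side','s11'); _,b=snap('wrist','w11b')
A=cv2.resize(a[300:390,190:290,::-1],(500,450),interpolation=2);B=cv2.resize(b[80:320,190:440,::-1],(300,288))
c=np.zeros((450,800,3),np.uint8);c[:,:500]=A;c[:288,500:]=B;cv2.imwrite('pics/c11.png',c)
print(w2px('side',[[.645,.183,.018],[.645,.183,.01],[.645,.183,.062]]))"
```

```text
shift [ 0.0304 -0.0004 -0.0002] yaw 0.0014 t 7.15 pos [0.6391 0.1532 0.0038] hd 78.08 op 0.349 F [ 0.8  -0.56 -0.36]
(array([309.4028133 , 228.66719949]), array([ 271,  201,   95,   79, 3128], dtype=int32), array([0.64074079, 0.18747827, 0.009     ]))
[[245.39543164 350.6854499 ]
 [245.98827678 354.75591457]
 [241.95334705 327.05233101]]
```

View pics/c11.png

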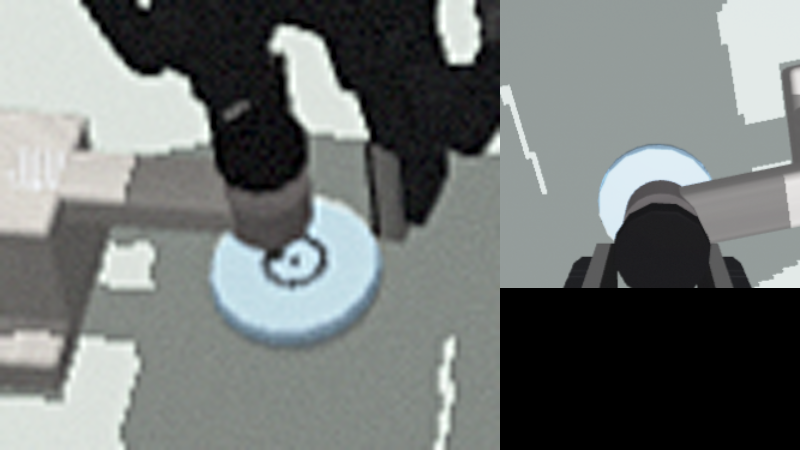

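The side crop shows the needle tip near (275,253), so its spot on the striker is about (280,274). The dot is at (294,261), so the striker still needs a few mm in +x and +y.

```bash
python3 -c "
from h import *
D=px2w('side',[[190+294.5/5,300+261/5]],.01)[0]; N=px2w('side',[[190+275/5,300+253/5]],.018)[0]
print(D,N,N-D); s=ctrl.get_state();print(s['eef_pos'],D-s['eef_pos'])
M=R.from_quat(s['tcp_rot']).as_matrix(); print(M.T@(N-D), M.T@(D-s['eef_pos']))
b=cv2.imread('pics/s11.png')[330:370,225:275]; cv2.imwrite('pics/c12.png',cv2.resize(b,(750,600),interpolation=cv2.INTER_CUBIC))"
```

```text
[0.64222891 0.17896871 0.01      ] [0.64549619 0.18292023 0.018     ] [0.00326729 0.00395152 0.008     ]
[0.63903303 0.15289966 0.00381346] [0.00319588 0.02606905 0.00618654]
[ 0.00454048  0.00238181 -0.00800004] [ 0.02616727 -0.00225234 -0.00618735]
```

move_arm(plan=[{"x": 0.001,"y": 0.0003,"z": 0,"yaw": 0,"fingers": 0.65},{"x": 0.002,"y": 0.0006,"z": 0,"yaw": 0,"fingers": 0.65},{"x": 0.003,"y": 0.0009,"z": 0,"yaw": 0,"fingers": 0.65},{"x": 0.004,"y": 0.0012,"z": 0,"yaw": 0,"fingers": 0.65},{"x": 0.005,"y": 0.0015,"z": 0,"yaw": 0,"fingers": 0.65}])

```text
time: 7.8
eef_pos: [0.6416, 0.1574, 0.0038]
tcp_rot: [0.777, 0.63, 0.0, -0.0]
contact_force: [-0.3, -0.6, -0.4]
opening: 0.347
finger_force: 0.0
```

```bash
python3 -c "
from h import *
s,a=snap('side','s12'); go(.645,.183,.004,78,s); _,t=snap('top','t12')
A=cv2.resize(a[320:375,215:275,::-1],(600,550),interpolation=2)
cv2.imwrite('pics/c12.png',A)
print((w2px('side',[[.645,.183,.018],[.645,.183,.01]])-[215,320])*10)"
```

```text
shift [ 0.0258 -0.0019 -0.0002] yaw 0.0014 t 7.8 pos [0.6416 0.1574 0.0038] hd 78.08 op 0.347 F [-0.33 -0.6  -0.38]
[[303.95431643 306.85449896]
 [309.88276783 347.55914574]]
```

View pics/c12.png

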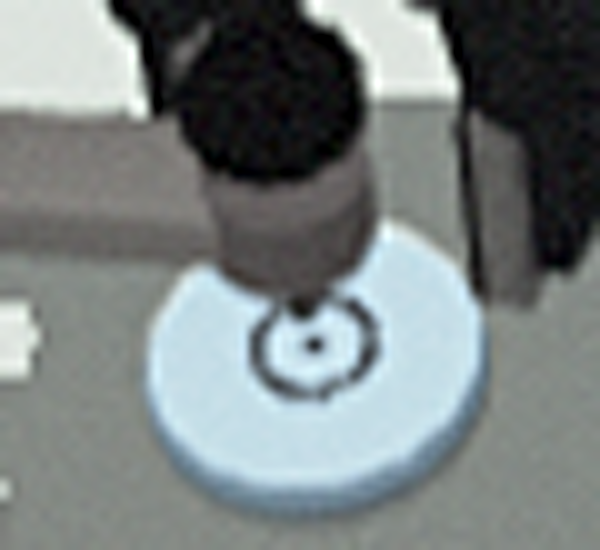

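The side crop puts the needle tip at (301,311), so its spot on the striker is about (307,352). The dot is at (315,344), within 2 mm and well inside the ring. Backing off.

move_arm(plan=[{"x": -0.003,"y": 0,"z": 0,"yaw": 0,"fingers": 0.65},{"x": -0.01,"y": 0,"z": 0,"yaw": 0,"fingers": 0.65},{"x": -0.025,"y": 0,"z": 0,"yaw": 0,"fingers": 0.65},{"x": -0.04,"y": 0,"z": 0,"yaw": 0,"fingers": 0.65},{"x": -0.04,"y": 0,"z": -0.04,"yaw": 0,"fingers": 0.65}])

```text
time: 8.4
eef_pos: [0.6274, 0.1152, 0.0374]
tcp_rot: [0.777, 0.629, -0.006, -0.004]
contact_force: [-0.0, 0.5, -0.2]
opening: 0.343
finger_force: 0.0
```

move_arm(plan=[{"x": 0.0,"y": 0,"z": -0.03,"yaw": 0,"fingers": 1},{"x": 0.0,"y": 0,"z": -0.05,"yaw": 0,"fingers": 1},{"x": 0.0,"y": 0,"z": -0.05,"yaw": 0,"fingers": 1},{"x": 0.0,"y": 0,"z": -0.05,"yaw": 0,"fingers": 1},{"x": 0.0,"y": 0,"z": -0.05,"yaw": 0,"fingers": 1}])

```text
time: 8.9
eef_pos: [0.6318, 0.1177, 0.0917]
tcp_rot: [0.777, 0.63, -0.001, -0.001]
contact_force: [-0.0, -0.3, -0.6]
opening: -0.001
finger_force: 0.0
```

```bash
python3 -c "
from h import *
s,a=snap('side','s13'); go(.645,.183,.068,78,s); _,t=snap('top','t13')
x=cv2.imread('pics/s12.png').astype(int); print(np.abs(x-a[:,:,::-1])[345:370,230:270].max(2).max(0))
def dot(im):
  g=im[350:358,242:252].sum(2).astype(int); return np.unravel_index(g.argmin(),g.shape),g.min()
print(dot(x),dot(a))
K=px2w('top',[[205,182]],.062); tt=cv2.cvtColor(t[160:200,185:230],cv2.COLOR_RGB2GRAY); m=tt<45
v,u=np.nonzero(m); print(u.mean()+185,v.mean()+160,len(u),px2w('top',[[u.mean()+185,v.mean()+160]],.062))"
```

```text
shift [ 0.0667 -0.0005  0.0236] yaw 0.0009 t 8.9 pos [0.6318 0.1177 0.0917] hd 78.05 op -0.001 F [-0.01 -0.35 -0.64]
[ 32  34  37  33  35  37  34  35  36  40  94  57  43  60  38  63  35  53
  77  82  64  37  35  38  34  33  38  35  45  47  59  42  99  68  34  38
  36  51  77 117]
((np.int64(0), np.int64(2)), np.int64(96)) ((np.int64(0), np.int64(3)), np.int64(69))
206.4259927797834 167.21480144404333 554 [[0.66602425 0.18121899 0.062     ]]
```

```bash
python3 -c "
from h import *
a=cv2.imread('pics/s12.png',0);b=cv2.imread('pics/s13.png',0)
r=cv2.matchTemplate(b[345:380,225:270],a[350:372,232:262],cv2.TM_CCOEFF_NORMED);print(r.max(),np.unravel_index(r.argmax(),r.shape),'expect (5,7)',r[3:8,5:10].round(2))"
```

```text
0.9781802 (np.int64(5), np.int64(7)) expect (5,7) [[0.39 0.44 0.47 0.44 0.36]
 [0.51 0.67 0.76 0.65 0.48]
 [0.59 0.84 0.98 0.78 0.54]
 [0.58 0.78 0.86 0.69 0.49]
 [0.5  0.58 0.6  0.51 0.4 ]]
```

move_arm(plan=[{"x": 0.022,"y": 0,"z": 0,"yaw": 0,"fingers": 1},{"x": 0.044,"y": 0,"z": 0,"yaw": 0,"fingers": 1},{"x": 0.066,"y": 0,"z": 0.005,"yaw": 0,"fingers": 1},{"x": 0.0667,"y": -0.0005,"z": 0.015,"yaw": 0,"fingers": 1},{"x": 0.0667,"y": -0.0005,"z": 0.018,"yaw": 0,"fingers": 1}])

```text
time: 9.5
eef_pos: [0.6448, 0.1836, 0.0729]
tcp_rot: [0.776, 0.63, -0.002, -0.001]
contact_force: [-0.9, 0.4, -0.3]
opening: -0.002
finger_force: 0.0
```

```bash
python3 -c "
from h import *
go(.645,.183,.063,78)"
```

```text
shift [-0.0005  0.0004  0.0099] yaw 0.0027 t 9.5 pos [0.6448 0.1836 0.0729] hd 78.15 op -0.002 F [-0.95  0.45 -0.34]
```

The striker did not move during the retreat, and the shut fingers are above the cap. Pressing down slowly.

move_arm(plan=[{"x": 0,"y": 0,"z": 0.003,"yaw": 0,"fingers": 1},{"x": 0,"y": 0,"z": 0.006,"yaw": 0,"fingers": 1},{"x": 0,"y": 0,"z": 0.009,"yaw": 0,"fingers": 1},{"x": 0,"y": 0,"z": 0.011,"yaw": 0,"fingers": 1},{"x": 0,"y": 0,"z": 0.012,"yaw": 0,"fingers": 1}])

```text
time: 10.0
eef_pos: [0.6465, 0.1833, 0.0637]
tcp_rot: [0.777, 0.63, -0.0, -0.0]
contact_force: [-0.4, -0.3, 0.2]
opening: -0.0
finger_force: 0.0
```

move_arm(plan=[{"x": 0,"y": 0,"z": 0.001,"yaw": 0,"fingers": 1},{"x": 0,"y": 0,"z": 0.002,"yaw": 0,"fingers": 1},{"x": 0,"y": 0,"z": 0.003,"yaw": 0,"fingers": 1},{"x": 0,"y": 0,"z": 0.004,"yaw": 0,"fingers": 1},{"x": 0,"y": 0,"z": 0.004,"yaw": 0,"fingers": 1}])

```text
time: 10.5
eef_pos: [0.6467, 0.1836, 0.0601]
tcp_rot: [0.777, 0.63, 0.0, 0.0]
contact_force: [-1.3, -1.0, 1.6]
opening: -0.002
finger_force: 1.1
```

move_arm(plan=[{"x": 0,"y": 0,"z": 0.001,"yaw": 0,"fingers": 1},{"x": 0,"y": 0,"z": 0.002,"yaw": 0,"fingers": 1},{"x": 0,"y": 0,"z": 0.003,"yaw": 0,"fingers": 1},{"x": 0,"y": 0,"z": 0.004,"yaw": 0,"fingers": 1},{"x": 0,"y": 0,"z": 0.005,"yaw": 0,"fingers": 1}])

```text
time: 11.0
eef_pos: [0.6468, 0.1836, 0.0552]
tcp_rot: [0.777, 0.63, 0.0, 0.0]
contact_force: [-1.8, -0.6, 5.1]
opening: -0.001
finger_force: 2.3
```

move_arm(plan=[{"x": 0,"y": 0,"z": 0.0003,"yaw": 0,"fingers": 1},{"x": 0,"y": 0,"z": 0.0006,"yaw": 0,"fingers": 1},{"x": 0,"y": 0,"z": 0.0009,"yaw": 0,"fingers": 1},{"x": 0,"y": 0,"z": 0.0012,"yaw": 0,"fingers": 1},{"x": 0,"y": 0,"z": 0.0012,"yaw": 0,"fingers": 1}])

```text
time: 11.5
eef_pos: [0.6468, 0.1836, 0.054]
tcp_rot: [0.777, 0.63, 0.0, 0.0]
contact_force: [-1.6, -1.0, 5.3]
opening: -0.001
finger_force: 2.8
```

move_arm(plan=[{"x": 0,"y": 0,"z": 0.0002,"yaw": 0,"fingers": 1},{"x": 0,"y": 0,"z": 0.0004,"yaw": 0,"fingers": 1},{"x": 0,"y": 0,"z": 0.0006,"yaw": 0,"fingers": 1},{"x": 0,"y": 0,"z": 0.0006,"yaw": 0,"fingers": 1},{"x": 0,"y": 0,"z": 0.0006,"yaw": 0,"fingers": 1}])

```text
time: 12.0
eef_pos: [0.6468, 0.1836, 0.0537]
tcp_rot: [0.777, 0.63, 0.0, 0.0]
contact_force: [-2.4, -0.5, 7.3]
opening: 0.004
finger_force: 3.3
```

```bash
python3 -c "
from h import *
go(.645,.183,.0535)"
```

```text
shift [-0.001  -0.0016  0.0002] yaw None t 12.0 pos [0.6468 0.1836 0.0537] hd 78.09 op 0.004 F [-2.35 -0.54  7.33]
```

move_arm(plan=[{"x": 0,"y": 0,"z": 0.0002,"yaw": 0,"fingers": 1},{"x": 0,"y": 0,"z": 0.0004,"yaw": 0,"fingers": 1},{"x": 0,"y": 0,"z": 0.0006,"yaw": 0,"fingers": 1},{"x": 0,"y": 0,"z": 0.0006,"yaw": 0,"fingers": 1},{"x": 0,"y": 0,"z": 0.0006,"yaw": 0,"fingers": 1}])

```text
time: 12.5
eef_pos: [0.6468, 0.1836, 0.0536]
tcp_rot: [0.777, 0.63, 0.0, 0.0]
contact_force: [-3.1, -0.7, 8.4]
opening: -0.001
finger_force: 4.1
```

move_arm(plan=[{"x": 0,"y": 0,"z": 0.0003,"yaw": 0,"fingers": 1},{"x": 0,"y": 0,"z": 0.0006,"yaw": 0,"fingers": 1},{"x": 0,"y": 0,"z": 0.0008,"yaw": 0,"fingers": 1},{"x": 0,"y": 0,"z": 0.0008,"yaw": 0,"fingers": 1},{"x": 0,"y": 0,"z": 0.0008,"yaw": 0,"fingers": 1}])

```text
time: 13.0
eef_pos: [0.6468, 0.1836, 0.0535]
tcp_rot: [0.777, 0.63, -0.0, 0.0]
contact_force: [-3.7, -1.7, 11.0]
opening: 0.002
finger_force: 5.5
```

The TCP has stalled at 0.0535 m, which is the stop, so the plunger is fully down. Releasing slowly straight up.

move_arm(plan=[{"x": 0,"y": 0,"z": -0.003,"yaw": 0,"fingers": 1},{"x": 0,"y": 0,"z": -0.006,"yaw": 0,"fingers": 1},{"x": 0,"y": 0,"z": -0.009,"yaw": 0,"fingers": 1},{"x": 0,"y": 0,"z": -0.013,"yaw": 0,"fingers": 1},{"x": 0,"y": 0,"z": -0.03,"yaw": 0,"fingers": 1}])

```text
time: 13.5
eef_pos: [0.6441, 0.1834, 0.0787]
tcp_rot: [0.777, 0.63, -0.003, -0.002]
contact_force: [-1.1, -0.1, -0.7]
opening: 0.0
finger_force: 0.0
```

move_arm(plan=[{"x": -0.02,"y": 0,"z": -0.04,"yaw": 0,"fingers": 1},{"x": -0.05,"y": 0,"z": -0.06,"yaw": 0,"fingers": 1},{"x": -0.08,"y": 0,"z": -0.08,"yaw": 0,"fingers": 1},{"x": -0.08,"y": 0,"z": -0.08,"yaw": 0,"fingers": 1},{"x": -0.08,"y": 0,"z": -0.08,"yaw": 0,"fingers": 1}])

```text
time: 14.0
eef_pos: [0.6302, 0.1052, 0.1625]
tcp_rot: [0.777, 0.629, 0.001, 0.0]
contact_force: [0.3, -0.5, -0.5]
opening: 0.004
finger_force: 0.0
```

```bash
python3 -c "
from h import *
s,_=snap('side','s14');snap('top','t14');print(s['time'],s['eef_pos'],s['contact_force'])
def cmp(n,m,box,e=4):
  a=cv2.imread(f'pics/{n}.png',0);b=cv2.imread(f'pics/{m}.png',0);y0,y1,x0,x1=box
  r=cv2.matchTemplate(b[y0-e:y1+e,x0-e:x1+e],a[y0:y1,x0:x1],cv2.TM_CCOEFF_NORMED);print(n,m,round(float(r.max()),3),np.array(np.unravel_index(r.argmax(),r.shape))-e)
cmp('s12','s14',(350,372,232,262)); cmp('s0' if 0 else 'side0','s14',(318,350,230,256))
cmp('side0','s14',(295,350,312,360));cmp('side0','s14',(245,268,320,346));cmp('side0','s14',(168,208,320,360))"
```

```text
14.0 [0.63017773 0.10518085 0.16251793] [ 0.31427322 -0.48350848 -0.48970063]
s12 s14 0.978 [0 0]
side0 s14 0.911 [0 0]
side0 s14 0.94 [0 0]
side0 s14 0.997 [0 0]
side0 s14 0.997 [0 0]
```

Image matching shows no shift in the striker, cube, queen or tin, and the plunger is back up.

```bash
python3 -c "
from plant import ctrl
print(ctrl.sign_off())"
```

```text
the job is handed in; nothing more can be done
None
```

The striker's ring is at rest under the needle, with the tip about 2 mm off the dot by the side camera; the plunger was pressed fully down to its stop and sprang back up, the cube, queen and tin did not shift, and the job was handed in at about 14 s (its verdict isn't shown to me).

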